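# Slide a hair roller home on the peg board's curved rod

### The arm

A 7-joint arm with a two-finger parallel gripper is mounted at the origin on the work surface. World frame = base frame: x ahead of the robot, y to its left, z up, the work surface at z = 0. Lengths are in m, angles in rad, forces in N, time in s.
With the tool pointing down it reaches from about 0.425 to 0.925 m from the base axis. Payload 6.8 kg.
Tool frame: the origin (TCP) lies on the centre line of the jaws, within the pads' length; the fingertips stand 11 mm ahead of it and the grasp point (between the pads) lies 8 mm behind it; z points along the fingers, y is the direction in which the jaws open and shut (so a half turn about z gives the same grasp; the last joint's range is limited). The gripper opens to 85 mm and grips with 20 to 120 N. Pads are 22 mm wide; open, the fingers measure 114 mm over their backs; the gripper's body (76 mm by 85 mm) begins 54 mm behind the grasp point. The pads swing forward as they close: fully open they stand 13 mm farther back than shut.
Start: joints at [-1.42, 0.477, 0.022, 1.555, -0.011, 1.109, -0.083], TCP at [0.173, 0.653, 0.242] pointing down, gripper open.
Joint ranges: [-2.96, 2.96], [-0.34, 2.1], [-1.41, 1.46], [0.24, 2.44], [-1.37, 4.51], [0.17, 1.92], [-2.96, 2.96]. Speed limits (rad/s): [2.39, 2.39, 3.14, 3.14, 3.14, 3.14, 3.14].

### API

Orientations are given as a rotation vector (axis times angle).
In Python, from bench import r gives the robot as it stands.
- The arm moves only by the tool send_rows, never from a script. Its argument "deltas" is a list of rows, each a list of 7 numbers: the opening, from 0 (shut) to 1 (fully open), then the shift along the tool's x, y, z as a fraction of full scale, then the turn, a rotation vector about the tool's x, y, z as a fraction of full scale. In form: [[hand, x, y, z, ax, ay, az], ...]. A call has 1 to 20 rows; each row is the pose to reach, as a shift and turn from the pose commanded when the call began, along the tool's axes at that moment, turning the shorter way round; what a row does not reach only later rows make up. Full scale, the value 1, is 150 mm for a shift and 180 degrees for a turn. A row lasts 1/12 s, in which the tool goes at most 41.7 mm and 7.16 degrees, less where a joint would pass 70% of its speed; a pose out of reach is approached as far as the arm can. A call with a number of a shift or a turn outside -1 to 1 is refused whole. A call with a gripper value outside its range is refused whole. The fingers move at their own pace and stop on an object; "squeeze" is the grip in N (left out, the last holds). Time passes only in rows, so rows that repeat a pose let the fingers close. It gives the time, the measured TCP pose, the force and the opening at its end, in the units of the state.
- r.get_obs(): the state, without advancing time (a new reading comes with each control period).
- r.grab_frame(name): name is "side" or "top"; returns a dict with "pixels" (480x640x3 uint8, red, green, blue), "camera_matrix" (3x3 intrinsics, pixels), "dist_coeffs" ([k1, k2, p1, p2, k3] as OpenCV has them; the pictures are not rectified), "rvec" (rotation vector, rad) and "tvec" (3), from world to camera coordinates, as OpenCV has them. Camera axes: x right, y down, z forward; pixel columns grow to the right and rows downward; lengths in m; the calibration is good to about 2 mm. A picture is of the moment at which its call begins. There is no depth.
- r.hand_in(): hands the job in, once; it reports no verdict.
The state is a dict: "clock": time; "joints": joint angles; "qvel": joint speeds; "tau": joint torques, N m; "tcp_pos": TCP position; "orientation": TCP orientation; "contact_force": force on the tool from outside, world axes, zero at the start; "moment": the same for the moment, N m; "grip_width": finger opening in m.
Only numpy, scipy, OpenCV 4.12 (cv2) and the standard library are available. Lean on these libraries where they do the work, as an engineer would, in place of code of your own. Each camera call takes 0.05 s, during which the arm holds its last target. There are 200 camera calls.

### The job

Put the loose pink hair roller back on the peg board's curved chrome rod: thread it over the free end, slide it round the bend, turning it as the rod turns, and press it snugly onto the black rubber cone at the root. Go by feel and never force it, for the hard plastic cracks easily, then let go and leave everything else where it is.

Things in the scene. Friction and masses are not known exactly. Their poses are not given: they have to be found in the camera images.
- pink_roller_center (a point): centre of the loose pink hair roller: a stiff hollow tube open at both ends, 60 long, 36 outside, round bore 22 straight through; its x axis is the tube's axis, level. It lies on the 3 mm mat (centre 21 above the counter), 20 to 45 g. Either end may go first. Pressed with over 12 N against the rod or cone it cracks. It can swap places with the mint one.
- pegboard: white peg board, 430 x 6 x 245 high, fixed upright, facing -y, with brush, comb, clipper, cap case and clipped rollers hung on its front up to 45 deep (none higher than 205). Origin: on the counter under the rod's bracket, in the front face; z up; x along the board towards its longer part, the way the rod's free end points.
- rod_pivot (a point): in the swivel bracket, where the centre line of the chrome rod meets the vertical swivel axis: 14 in front of the board, 200 above the counter; axes as the board's. The stiff swivel stays put under any allowed push but stands turned, up to 7 degrees either way from square; this turn is in none of the given poses, so find it by feel or by eye.
- bend_center (a point): centre of the rod's bend if the rod stood square (fixed to the board, 100 along x and -100 along y from the front face; turn it about the pivot as the rod is turned). The rod is 16 thick, level, 200 above the counter. From the pivot: 86 straight out (-y), a quarter bend of 100 centre-line radius towards +x, then 33 straight along +x to its free round nose.
- seat (a point): where the roller's centre lies when home, if the rod stood square: 46.5 from the pivot along the rod. There the roller's end meets the black rubber cone round the rod's root (radius 14.5 at 12 from the pivot, 8.8 at 20). A snug seat is a push of about 4 to 6 N along the rod, held a moment; the cone hardly gives.
- mat: grey mat, 200 x 260 x 3, on which the loose rollers lie; origin at the centre of its underside
- mint_roller_center (a point): centre of the other loose roller, mint green and thicker, 46 outside, 60 long: leave it
- tumbler_center (a point): middle of a blue tumbler, 72 across, 95 high: leave it
- cream_jar_center (a point): middle of a white cream jar, 68 across, about 50 high: leave it
- soap_dish_center (a point): middle of a white soap dish with a bar of soap, 115 x 80 x 32 high: leave it
- handbrush_center (a point): middle of a wooden nail brush, 85 x 40 x 33 high: leave it
- powder_tin_center (a point): middle of a pink round tin, 66 across, 60 high: leave it

How it is judged:
By the outcome, as a careful person would: the job done as asked, in the order asked, and still so for the second after the job is handed in, with the robot touching nothing.
It also fails if it takes over 72 s, if anything falls off the work surface, if the arm or the gripper's body presses on something with over 40 N, if the wrist force passes 120 N, or if a joint passes its speed limit or range.

## Working session

There is one attempt and no reset: what is moved stays moved. The work goes in short steps, Python scripts to look and compute and a tool call to move; the robot and the scene stay as the last step left them, time stands still between calls to the robot, and variables do not carry over. Pictures are saved under pics/ and viewed, about 8 in all and at most 12, crops included, and the job is handed in when it is done.

Besides the shell and the picture viewer there is one more tool, called after ">>>" by a JSON object that holds its "fn" and its "kwargs". send_rows: Moves the arm, as the interface text tells. Shift numbers are shares of 150 mm and turn numbers shares of 180 degrees, none past 1 either way. Its arguments: {"type":"object","properties":{"deltas":{"type":"array","items":{"type":"array","items":{"type":"number"}}},"squeeze":{"type":"number"}},"required":["deltas"]}

```bash
ls; mkdir -p pics; python3 - <<'E'
from bench import r
import cv2,numpy as np
print(r.get_obs())
for n in("side","top"):
    f=r.grab_frame(n)
    cv2.imwrite(f"pics/{n}0.png",f["pixels"][:,:,::-1])
    R=cv2.Rodrigues(np.array(f["rvec"]))[0]
    print(n,f["camera_matrix"],f["dist_coeffs"],-R.T@np.array(f["tvec"]).ravel(),R)
E
```

```text
pics
{'clock': 0.0, 'joints': array([-1.42012374,  0.47779995,  0.02228387,  1.55645885, -0.01149772,
        1.10934587, -0.08307608]), 'qvel': array([-2.60098180e-04, -1.38230193e-04, -1.24284470e-03, -6.29662236e-04,
        2.55161015e-05,  6.34301160e-04,  6.67306468e-04]), 'tau': array([ 3.40745892e-04, -5.96439064e+01,  1.60770714e+00, -2.81213075e+01,
        1.23617897e-02,  9.09469934e-03,  3.80202067e-06]), 'tcp_pos': array([0.17255881, 0.6519575 , 0.24132162]), 'orientation': array([-4.05179673e-01, -3.11522557e+00,  2.95388884e-03]), 'contact_force': array([-1.19111564,  0.48328889, -0.19440643]), 'moment': array([-0.06839883,  0.03388842,  0.03330742]), 'grip_width': 0.08567057458527794}
side [[503.98935626   0.         324.78749552]
 [  0.         503.98935626 241.19501676]
 [  0.           0.           1.        ]] [-0.05196819  0.          0.          0.          0.        ] [ 0.23261168 -0.55467984  0.87761212] [[ 0.89249248 -0.45059001 -0.02063516]
 [-0.34863857 -0.66008323 -0.66538807]
 [ 0.28619629  0.60104806 -0.74621238]]
top [[448.74583288   0.         324.8793476 ]
 [  0.         448.74583288 242.55159789]
 [  0.           0.           1.        ]] [-0.04878784  0.          0.          0.          0.        ] [0.36992332 0.0193215  1.01268338] [[-0.02626147 -0.99960122 -0.01037935]
 [-0.98066201  0.02777547 -0.19372801]
 [ 0.19393905  0.00509105 -0.98100037]]
```

View pics/side0.png

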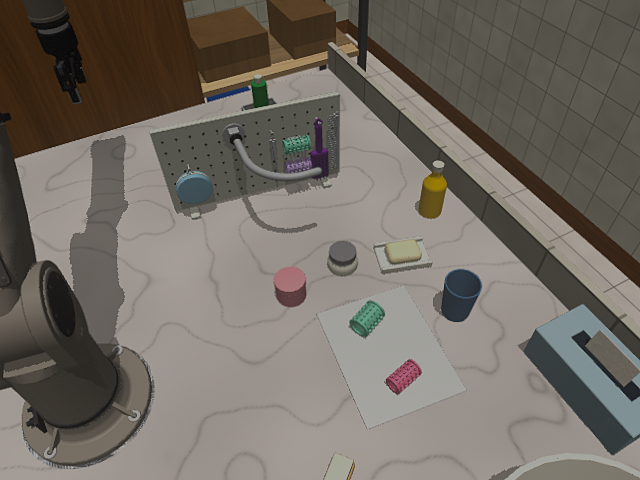

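View pics/top0.png

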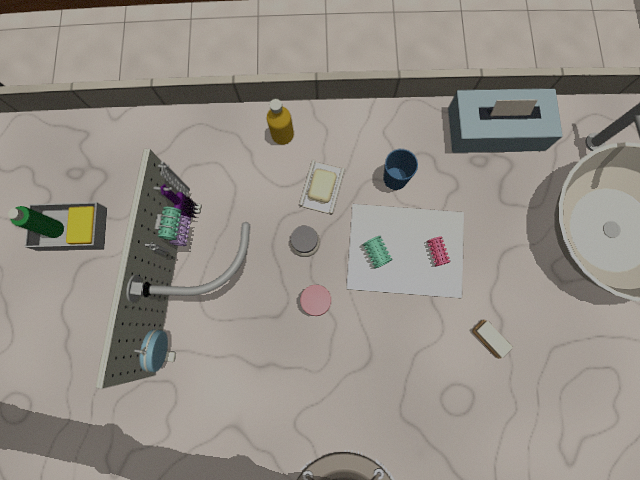

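```bash
cat > h.py <<'E'
import cv2,numpy as np
from scipy.spatial.transform import Rotation as Ro
def cam(f):
    K=np.array(f["camera_matrix"]);D=np.array(f["dist_coeffs"]);R=cv2.Rodrigues(np.array(f["rvec"]))[0];t=np.array(f["tvec"]).ravel()
    return K,D,R,t
def ray(f,p):
    K,D,R,t=cam(f);u=cv2.undistortPoints(np.array([[p]],float),K,D).reshape(2)
    d=R.T@np.array([u[0],u[1],1]);return -R.T@t,d/np.linalg.norm(d)
def onz(f,p,z):
    o,d=ray(f,p);return o+d*(z-o[2])/d[2]
def tri(f1,p1,f2,p2):
    A=0;b=0;L=[]
    for f,p in((f1,p1),(f2,p2)):
        o,d=ray(f,p);P=np.eye(3)-np.outer(d,d);A=A+P;b=b+P@o;L.append((o,P))
    x=np.linalg.solve(A,b);return x,[np.linalg.norm(P@(x-o)) for o,P in L]
def proj(f,X):
    K,D,R,t=cam(f);return cv2.projectPoints(np.array(X,float).reshape(-1,3),np.array(f["rvec"]),t,K,D)[0].reshape(-1,2)
def pink(f,box):
    h=cv2.cvtColor(f["pixels"],cv2.COLOR_RGB2HSV);m=((h[...,0]>160)|(h[...,0]<3))&(h[...,1]>110)&(h[...,2]>60)
    k=np.zeros_like(m);x0,y0,x1,y1=box;k[y0:y1,x0:x1]=1;return (m&k).astype(np.uint8)
E
python3 - <<'E'
from bench import r
from h import *
import pickle
T=r.grab_frame("top");S=r.grab_frame("side");pickle.dump((T,S),open("f0.pkl","wb"))
mt=pink(T,(400,210,480,290));ms=pink(S,(370,345,440,410))
c=[]
for m in(mt,ms):
    m=cv2.morphologyEx(m,cv2.MORPH_CLOSE,np.ones((5,5)))
    cn=max(cv2.findContours(m,0,2)[0],key=cv2.contourArea);q=cv2.minAreaRect(cn);print(q);c.append(q[0])
print(tri(T,c[0],S,c[1]))
q=cv2.boxPoints(cv2.minAreaRect(np.argwhere(mt)[:,::-1].astype(np.float32)))
print([onz(T,p,.021+.01).round(4) for p in q])
a=T["pixels"][210:310,110:270,::-1];b=S["pixels"][110:200,215:345,::-1]
A=cv2.resize(a,None,fx=5,fy=5,interpolation=2)
cv2.imwrite("pics/rt.png",A)
cv2.imwrite("pics/rs.png",cv2.resize(b,None,fx=6,fy=6,interpolation=2))
E
```

```text
((438.1000671386719, 250.80003356933594), (27.51181411743164, 15.495159149169922), 71.56504821777344)
((403.3882751464844, 375.95294189453125), (19.089879989624023, 36.227386474609375), 49.398704528808594)
(array([ 0.53957286, -0.22904041,  0.02123372]), [np.float64(0.0002968894421397739), np.float64(0.00029688944213993534)])
[array([ 0.5629, -0.2023,  0.031 ]), array([ 0.5732, -0.2361,  0.031 ]), array([ 0.5137, -0.2509,  0.031 ]), array([ 0.5037, -0.2175,  0.031 ])]
```

View pics/rt.png

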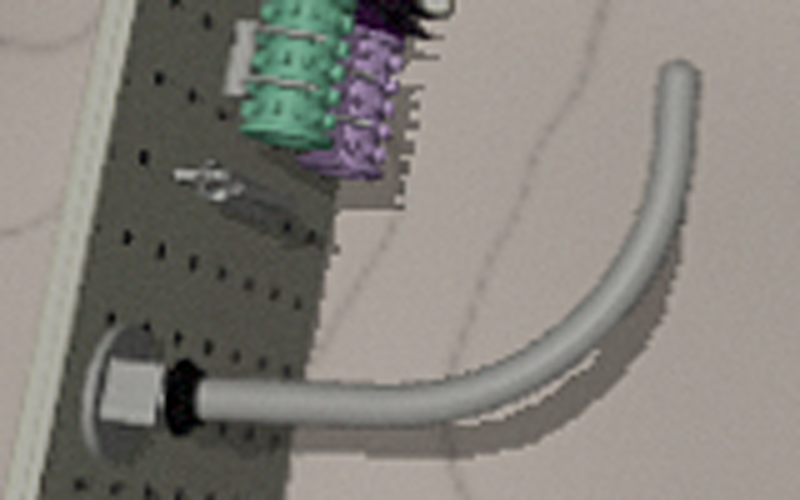

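View pics/rs.png

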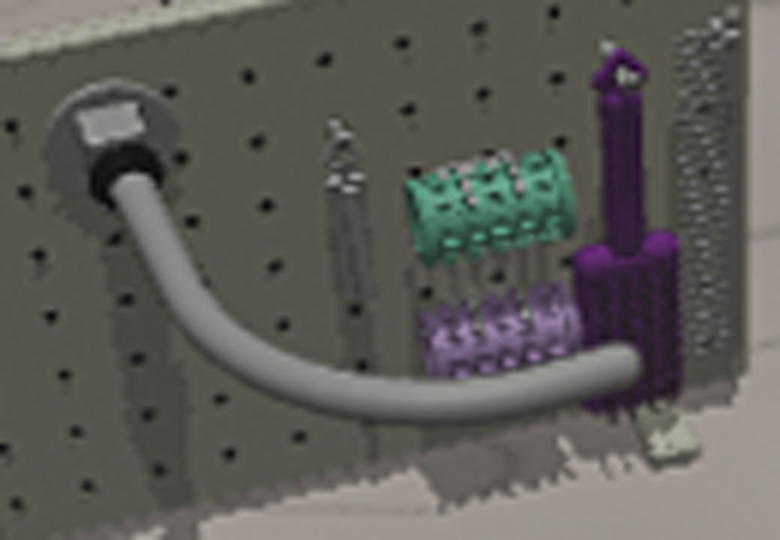

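Top crop: the rod's nose tip is at about (679,60) in the crop, its root straight runs along y≈400 and the cone is at x≈185. The side crop shows the nose at about (638,362) and the rod root at (130,180). Next I compute the rod geometry.

```bash
python3 - <<'E'
from h import *
import pickle
from scipy.optimize import least_squares
T,S=pickle.load(open("f0.pkl","rb"))
tp=lambda x,y:((x+.5)/5-.5+110,(y+.5)/5-.5+210)
sp=lambda x,y:((x+.5)/6-.5+215,(y+.5)/6-.5+110)
print("nose",tri(T,tp(679,78),S,sp(620,362)))
print("root",tri(T,tp(200,399),S,sp(130,190)))
# board top edge front corners in top view (z=.245): two points on front-top edge
n=onz(T,tp(679,60),.2)
pts=np.array([onz(T,tp(*p),.2)[:2] for p in[(215,399),(250,400),(300,402),(350,404),(679,82),(678,110),(675,135)]])
L=lambda a,b:np.degrees(np.arctan2(*(pts[b]-pts[a])[::-1]))
print("tip",n,"root dir",L(3,0),"nose dir",L(6,4))
def model(q):  # px,py,yaw of rod frame
    R=np.array([[np.cos(q[2]),-np.sin(q[2])],[np.sin(q[2]),np.cos(q[2])]])
    l=(pts-q[:2])@R
    t=(n[:2]-q[:2])@R
    return np.r_[l[:4,0],l[4:,1]+186,t-[133+100-100+86-86+0 if 0 else 100+33,-186]]
s=least_squares(model,[.36,.35,0.2]);print(s.x,np.degrees(s.x[2]),model(s.x*1)) if 0 else None
def model2(q):
    R=np.array([[np.cos(q[2]),-np.sin(q[2])],[np.sin(q[2]),np.cos(q[2])]])
    l=(pts-q[:2])@R;t=(n[:2]-q[:2])@R
    return np.r_[l[:4,0],l[4:,1]+.186,t-[.133,-.186]]
s=least_squares(model2,[.36,.35,0]);print("pivot,yaw",s.x[:2],np.degrees(s.x[2]),(s.fun*1e3).round(2))
# board top edge from full top view
e=[onz(T,p,.245) for p in((152,151),(104,386))];print("board top edge-ish",e,np.degrees(np.arctan2(*(e[0]-e[1])[:2][::-1])))
E
```

```text
nose (array([0.56712911, 0.17037338, 0.20319381]), [np.float64(0.00011305564654572094), np.float64(0.00011305564654559151)])
root (array([0.4524128 , 0.34637394, 0.20049321]), [np.float64(0.0001893473105451066), np.float64(0.00018934731054492612)])
tip [0.57471507 0.17105752 0.2       ] root dir 86.57210788559179 nose dir -3.738996753476317
pivot,yaw [0.45371436 0.36449418] -3.598601909081585 [-0.09  0.06  0.06  0.06 -0.07 -0.46 -0.02 -0.1   0.54]
board top edge-ish [array([0.70264523, 0.33730331, 0.245     ]), array([0.2871989, 0.3997997, 0.245    ])] -8.554967846871316
```

Measured so far:
- **Roller:** centred at (0.540, -0.229, 0.021) with its axis at azimuth 14°. The height matches the given 21 mm.
- **Rod:** pivot at (0.4537, 0.3645), yaw −3.6°, height about 0.201. The fit residual is under 0.6 mm.

Next I plan the transfer.

```bash
cat >> h.py <<'E'
def Rt(az): # tool down, tool y at world azimuth az (deg)
    a=np.radians(az);y=np.array([np.cos(a),np.sin(a),0]);z=np.array([0,0,-1.]);return np.c_[np.cross(y,z),y,z]
def row(p0,R0,p,R):
    return np.r_[R0.T@(np.array(p)-p0)/.15,Ro.from_matrix(R0.T@R).as_rotvec()/np.pi].round(4).tolist()
def now(o): return np.array(o["tcp_pos"]),Ro.from_rotvec(o["orientation"]).as_matrix()
E
python3 - <<'E'
from bench import r
from h import *
p,R=now(r.get_obs())
for w in[(.22,.55,.33,75),(.30,.45,.34,75),(.39,.35,.34,75),(.46,.24,.34,75),(.51,.11,.32,85),(.54,-.02,.28,95),(.54,-.13,.22,104.2),(.5396,-.229,.15,104.2)]:
    Rn=Rt(w[3]);print(w,row(p,R,w[:3],Rn));p,R=np.array(w[:3]),Rn
E
```

```text
(0.22, 0.55, 0.33, 75) [-0.4796, -0.5786, -0.588, -0.0003, 0.0, 0.001]
(0.3, 0.45, 0.34, 75) [-0.6877, -0.5059, -0.0667, 0.0, 0.0, 0.0]
(0.39, 0.35, 0.34, 75) [-0.7521, -0.4887, 0.0, 0.0, 0.0, 0.0]
(0.46, 0.24, 0.34, 75) [-0.6406, -0.5876, 0.0, 0.0, 0.0, 0.0]
(0.51, 0.11, 0.32, 85) [-0.5463, -0.7509, 0.1333, 0.0, 0.0, -0.0556]
(0.54, -0.02, 0.28, 95) [-0.2748, -0.8459, 0.2667, 0.0, 0.0, -0.0556]
(0.54, -0.13, 0.22, 104.2) [0.0639, -0.7305, 0.4, 0.0, 0.0, -0.0511]
(0.5396, -0.229, 0.15, 104.2) [0.1645, -0.6392, 0.4667, 0.0, 0.0, 0.0]
```

>>> {"fn": "send_rows", "kwargs": {"deltas": [[1,0,0,-0.28,0,0,0],[1,-0.2,-0.25,-0.5,0,0,0],[1,-0.48,-0.58,-0.6,0,0,0],[1,-0.48,-0.58,-0.6,0,0,0],[1,-0.48,-0.58,-0.6,0,0,0]]}}

```text
clock: 0.62
tcp_pos: [0.2264, 0.5446, 0.3358]
orientation: [0.419, 3.11, 0.003]
contact_force: [0.8, 0.1, -0.6]
grip_width: 0.0854
```

>>> {"fn": "send_rows", "kwargs": {"deltas": [[1,-0.2,-0.15,-0.05,0,0,0],[1,-0.45,-0.33,-0.07,0,0,0],[1,-0.69,-0.5,-0.07,0,0,0],[1,-0.69,-0.5,-0.07,0,0,0]]}}

```text
clock: 0.95
tcp_pos: [0.3069, 0.4448, 0.3434]
orientation: [0.42, 3.11, -0.002]
contact_force: [0.1, -0.5, -0.4]
grip_width: 0.0853
```

>>> {"fn": "send_rows", "kwargs": {"deltas": [[1,-0.2,-0.13,0,0,0,0],[1,-0.4,-0.26,0,0,0,0],[1,-0.6,-0.39,0,0,0,0],[1,-0.75,-0.49,0,0,0,0],[1,-0.75,-0.49,0,0,0,0]]}}

```text
clock: 1.37
tcp_pos: [0.3954, 0.3455, 0.343]
orientation: [0.42, 3.111, -0.002]
contact_force: [-0.2, 0.2, -0.2]
grip_width: 0.0856
```

>>> {"fn": "send_rows", "kwargs": {"deltas": [[1,-0.2,-0.2,0,0,0,0],[1,-0.4,-0.4,0,0,0,0],[1,-0.64,-0.59,0,0,0,0],[1,-0.64,-0.59,0,0,0,0],[1,-0.64,-0.59,0,0,0,0]]}}

```text
clock: 1.78
tcp_pos: [0.4626, 0.2382, 0.3429]
orientation: [0.416, 3.113, -0.001]
contact_force: [0.1, 0.0, 0.3]
grip_width: 0.0849
```

>>> {"fn": "send_rows", "kwargs": {"deltas": [[1,-0.14,-0.19,0.03,0,0,-0.014],[1,-0.28,-0.38,0.06,0,0,-0.028],[1,-0.42,-0.57,0.1,0,0,-0.04],[1,-0.55,-0.75,0.13,0,0,-0.056],[1,-0.55,-0.75,0.13,0,0,-0.056]]}}

```text
clock: 2.2
tcp_pos: [0.513, 0.1055, 0.3226]
orientation: [-0.138, -3.138, 0.004]
contact_force: [-0.0, -1.5, 0.7]
grip_width: 0.0854
```

>>> {"fn": "send_rows", "kwargs": {"deltas": [[1,-0.07,-0.2,0.06,0,0,-0.014],[1,-0.14,-0.42,0.13,0,0,-0.028],[1,-0.21,-0.63,0.2,0,0,-0.04],[1,-0.27,-0.85,0.27,0,0,-0.056],[1,-0.27,-0.85,0.27,0,0,-0.056]]}}

```text
clock: 2.62
tcp_pos: [0.5411, -0.0249, 0.281]
orientation: [0.138, -3.136, 0.005]
contact_force: [-0.7, -1.5, 0.2]
grip_width: 0.0854
```

>>> {"fn": "send_rows", "kwargs": {"deltas": [[1,0.02,-0.2,0.1,0,0,-0.014],[1,0.04,-0.4,0.2,0,0,-0.028],[1,0.06,-0.6,0.3,0,0,-0.04],[1,0.06,-0.73,0.4,0,0,-0.052],[1,0.06,-0.73,0.4,0,0,-0.052],[1,0.06,-0.73,0.4,0,0,-0.052]]}}

```text
clock: 3.12
tcp_pos: [0.5427, -0.1281, 0.2219]
orientation: [0.399, -3.114, -0.001]
contact_force: [1.2, 0.4, 1.1]
grip_width: 0.0852
```

```bash
python3 - <<'E'
from bench import r
from h import *
o=r.get_obs();p,R=now(o);print(p,R[:,1],o["joints"].round(2))
for z in(.12,.016): print(row(p,R,(.5396,-.229,z),Rt(104.2)))
E
```

```text
[ 0.54271549 -0.1280956   0.22186065] [-0.25215061  0.96768732  0.00115314] [-0.25  0.33  0.46  1.88 -0.17  0.97  2.11]
[0.1884, -0.6465, 0.6787, 0.0004, -0.0006, 0.0022]
[0.187, -0.6473, 1.372, 0.0004, -0.0006, 0.0022]
```

>>> {"fn": "send_rows", "kwargs": {"deltas": [[1,0.06,-0.2,0.2,0,0,0],[1,0.12,-0.4,0.4,0,0,0],[1,0.19,-0.646,0.68,0,0,0.002],[1,0.19,-0.646,0.68,0,0,0.002],[1,0.19,-0.646,0.68,0,0,0.002],[1,0.19,-0.646,0.68,0,0,0.002]]}}

```text
clock: 3.62
tcp_pos: [0.5408, -0.228, 0.1207]
orientation: [0.393, -3.116, -0.002]
contact_force: [0.2, 0.8, 0.6]
grip_width: 0.0856
```

```bash
python3 - <<'E'
from bench import r
from h import *
o=r.get_obs();p,R=now(o);print(p)
for z in(.05,.016): print(row(p,R,(.5396,-.229,z),Rt(104.2)))
f=r.grab_frame("side");cv2.imwrite("pics/s1.png",cv2.resize(f["pixels"][280:440,320:500,::-1],None,fx=3,fy=3,interpolation=2))
E
```

```text
[ 0.54082547 -0.2280174   0.12066128]
[0.0094, -0.005, 0.4711, 0.0005, -0.0001, 0.0009]
[0.0094, -0.0054, 0.6977, 0.0005, -0.0001, 0.0009]
```

View pics/s1.png

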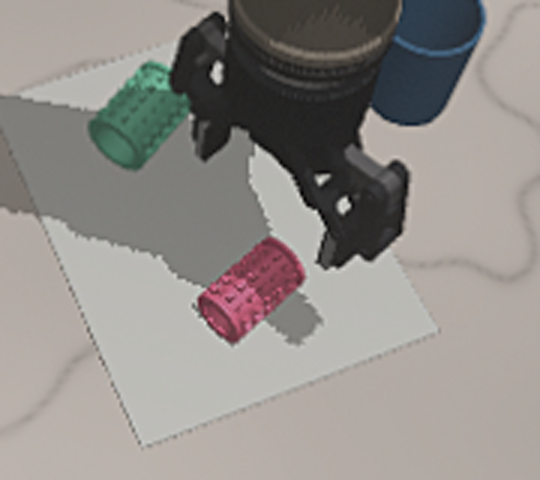

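The view shows the open fingers above and either side of the pink roller (crop about (250,290)), with the mint roller clear. I'll descend and grip.

>>> {"fn": "send_rows", "kwargs": {"deltas": [[1,0.009,-0.005,0.25,0,0,0.001],[1,0.009,-0.005,0.45,0,0,0.001],[1,0.009,-0.005,0.6,0,0,0.001],[1,0.009,-0.005,0.7,0,0,0.001],[1,0.009,-0.005,0.7,0,0,0.001],[0.3,0.009,-0.005,0.7,0,0,0.001],[0.3,0.009,-0.005,0.7,0,0,0.001],[0.3,0.009,-0.005,0.7,0,0,0.001],[0,0.009,-0.005,0.7,0,0,0.001],[0,0.009,-0.005,0.7,0,0,0.001],[0,0.009,-0.005,0.7,0,0,0.001],[0,0.009,-0.005,0.7,0,0,0.001],[0,0.009,-0.005,0.7,0,0,0.001],[0,0.009,-0.005,0.7,0,0,0.001]], "squeeze": 25}}

```text
clock: 4.83
tcp_pos: [0.54, -0.2311, 0.0173]
orientation: [-0.387, 3.115, -0.0]
contact_force: [-1.0, 1.5, 7.3]
grip_width: 0.0354
```

```bash
python3 - <<'E'
from bench import r
from h import *
o=r.get_obs();p,R=now(o);print(p,R[:,1],o["grip_width"],o["contact_force"])
X=np.array([.998,-.0628]);
w=[(.545,-.225,.12,104.2),(.60,-.12,.19,100),(.65,0,.24,94),(.68,.09,.24,88)]
for q in w:
    Rn=Rt(q[3]);print(q,row(p,R,q[:3],Rn));p,R=np.array(q[:3]),Rn
E
```

```text
[ 0.54000826 -0.23108984  0.01734262] [-2.44510886e-01  9.69646424e-01 -4.88511117e-04] 0.03538107822296733 [-1.00964815  1.54004204  7.32560694]
(0.545, -0.225, 0.12, 104.2) [-0.0438, 0.0309, -0.6843, -0.0002, 0.0007, -0.0003]
(0.6, -0.12, 0.19, 100) [-0.5272, 0.5887, -0.4667, 0.0, 0.0, 0.0233]
(0.65, 0, 0.24, 94) [-0.4672, 0.73, -0.3333, 0.0, 0.0, 0.0333]
(0.68, 0.09, 0.24, 88) [-0.2414, 0.5846, 0.0, 0.0, 0.0, 0.0333]
```

>>> {"fn": "send_rows", "kwargs": {"deltas": [[0,0,0,-0.1,0,0,0],[0,0,0,-0.3,0,0,0],[0,-0.04,0.03,-0.5,0,0,0],[0,-0.04,0.03,-0.68,0,0,0],[0,-0.04,0.03,-0.68,0,0,0]]}}

```text
clock: 5.25
tcp_pos: [0.5471, -0.2265, 0.1236]
orientation: [-0.386, 3.109, -0.005]
contact_force: [0.9, -0.8, 0.6]
grip_width: 0.0354
```

>>> {"fn": "send_rows", "kwargs": {"deltas": [[0,-0.1,0.12,-0.1,0,0,0.005],[0,-0.2,0.24,-0.2,0,0,0.01],[0,-0.3,0.36,-0.3,0,0,0.015],[0,-0.42,0.48,-0.4,0,0,0.02],[0,-0.53,0.59,-0.47,0,0,0.023],[0,-0.53,0.59,-0.47,0,0,0.023]]}}

```text
clock: 5.75
tcp_pos: [0.603, -0.1142, 0.1904]
orientation: [-0.284, 3.123, 0.003]
contact_force: [0.4, 0.2, -0.3]
grip_width: 0.0352
```

>>> {"fn": "send_rows", "kwargs": {"deltas": [[0,-0.1,0.15,-0.07,0,0,0.007],[0,-0.2,0.3,-0.14,0,0,0.014],[0,-0.3,0.45,-0.21,0,0,0.02],[0,-0.4,0.6,-0.28,0,0,0.027],[0,-0.47,0.73,-0.33,0,0,0.033],[0,-0.47,0.73,-0.33,0,0,0.033]]}}

```text
clock: 6.25
tcp_pos: [0.6515, 0.0065, 0.2388]
orientation: [-0.122, 3.136, 0.005]
contact_force: [0.0, 1.1, -0.4]
grip_width: 0.0353
```

```bash
python3 - <<'E'
from bench import r
from h import *
o=r.get_obs();p,R=now(o);print(p,R[:,1],o["grip_width"],o["contact_force"])
for q in[(.66,.09,.22,88),(.655,.1655,.197,86.4)]:
    Rn=Rt(q[3]);print(q,row(p,R,q[:3],Rn));p,R=np.array(q[:3]),Rn
E
```

```text
[0.65148452 0.00653586 0.23875978] [-0.07751287  0.99698664  0.00306603] 0.035275338297800024 [ 0.04132001  1.09517715 -0.35692897]
(0.66, 0.09, 0.22, 88) [-0.0993, 0.55, 0.1271, 0.001, 0.0009, 0.0358]
(0.655, 0.1655, 0.197, 86.4) [0.0509, 0.5019, 0.1533, 0.0, 0.0, 0.0089]
```

>>> {"fn": "send_rows", "kwargs": {"deltas": [[0,-0.03,0.14,0.03,0,0,0.01],[0,-0.06,0.28,0.06,0,0,0.02],[0,-0.1,0.42,0.09,0.001,0.001,0.03],[0,-0.1,0.55,0.127,0.001,0.001,0.036],[0,-0.1,0.55,0.127,0.001,0.001,0.036]]}}

```text
clock: 6.67
tcp_pos: [0.6573, 0.0888, 0.2165]
orientation: [-0.057, -3.135, 0.002]
contact_force: [0.1, 0.5, -0.7]
grip_width: 0.0355
```

>>> {"fn": "send_rows", "kwargs": {"deltas": [[0,0.01,0.15,0.05,0,0,0.003],[0,0.03,0.3,0.1,0,0,0.006],[0,0.05,0.45,0.15,0,0,0.009],[0,0.05,0.5,0.153,0,0,0.009],[0,0.05,0.5,0.153,0,0,0.009],[0,0.05,0.5,0.153,0,0,0.009],[0,0.05,0.5,0.153,0,0,0.009]]}}

```text
clock: 7.25
tcp_pos: [0.6548, 0.1557, 0.1963]
orientation: [-0.114, -3.138, 0.007]
contact_force: [0.8, 0.1, 0.2]
grip_width: 0.0354
```

```bash
python3 - <<'E'
from bench import r
from h import *
o=r.get_obs();p,R=now(o);print(p,R[:,1],o["grip_width"],o["contact_force"],o["joints"].round(2))
T=r.grab_frame("top");S=r.grab_frame("side")
import pickle;pickle.dump((T,S,o),open("f1.pkl","wb"))
A=cv2.resize(T["pixels"][150:280,190:320,::-1],None,fx=4,fy=4,interpolation=2)
u=proj(S,p)[0].astype(int);y,x=u[1],u[0];print(proj(T,p),u)
B=cv2.resize(S["pixels"][y-70:y+60,x-75:x+55,::-1],None,fx=4,fy=4,interpolation=2)
cv2.imwrite("pics/n1.png",B);cv2.imwrite("pics/n1t.png",A);print(A.shape,B.shape,x-75,y-70)
E
```

```text
[0.65477067 0.15568003 0.19630255] [ 0.07276629  0.99733899 -0.00447201] 0.03542903930574679 [0.78265891 0.06731584 0.21143033] [-0.67  0.56  0.5   1.63 -0.29  1.03  1.41]
[[254.16235964 181.19766138]] [358 163]
(520, 520, 3) (520, 520, 3) 283 93
```

View pics/n1.png

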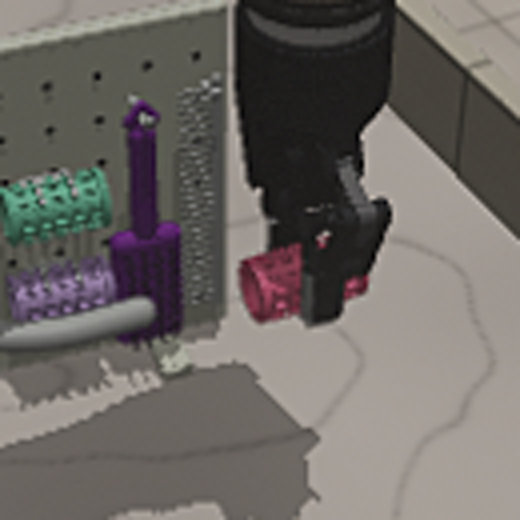

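```bash
python3 - <<'E'
from h import *
import pickle
T,S,o=pickle.load(open("f1.pkl","rb"));p,R=now(o)
ax=-R[:,0];ax=ax if ax[0]<0 else -ax   # towards nose
c=p-R[:,2]*.004
e=c+ax*.03
print("pred end",e,proj(S,e),proj(T,e),"obs",(258.5/4-.5+283,289.5/4-.5+93))
for f,b in((T,(200,130,320,240)),(S,(330,140,390,190))):
    m=pink(f,b);q=np.argwhere(m)[:,::-1];print(len(q),q.min(0),q.max(0),q.mean(0))
# observed end face at depth along plane x-of-end: intersect side ray with plane through e normal ax
d0,d=ray(S,(258.5/4-.5+283,289.5/4-.5+93));X=d0+d*(((e-d0)@ax)/(d@ax));print("obs end in that plane",X,X-e)
# pitch: lower-edge generatrix points visible in side: print predicted silhouette corners of tube ends
al=np.linspace(0,2*np.pi,40)
for s in(.03,-.03):
    ring=np.array([c+ax*s+.018*(np.cos(a)*R[:,1]+np.sin(a)*R[:,2]) for a in al]);q=proj(S,ring);print(s,q.min(0),q.max(0))
E
```

```text
pred end [0.62485825 0.15788061 0.2003528 ] [[345.47192542 165.89668855]] [[252.55390641 195.60008684]] obs (347.125, 164.875)
329 [244 177] [262 198] [252.34042553 187.63221884]
252 [343 153] [374 172] [352.98015873 163.09126984]
obs end in that plane [0.62428769 0.14985797 0.20917572] [-0.00057057 -0.00802264  0.00882292]
0.03 [341.9558152  157.42884285] [349.06333071 174.30812707]
-0.03 [367.69532217 150.10293327] [375.28826368 166.79089162]
```

View pics/n1t.png

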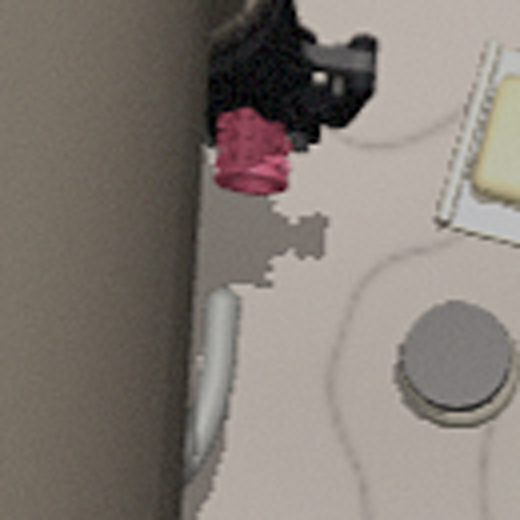

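```bash
cat >> h.py <<'E'
PV=np.array([.4537,.3645]);YAW=-3.6
def rod(s):
    """centre line point (xy) and roller axis azimuth; s = arc length from pivot. total 86+157.08+33=276.08"""
    if s<86: l=(0,-s);a=90
    elif s<243.08:
        t=(s-86)/100;l=(100-100*np.cos(t),-86-100*np.sin(t));a=90-np.degrees(t)
    else: l=(100+s-243.08,-186);a=0
    y=np.radians(YAW);c,n=np.cos(y),np.sin(y)
    return PV+np.array([c*l[0]-n*l[1],n*l[0]+c*l[1]])/1e3, a+YAW
def tgt(s,z,dx=0,dy=0):
    q,a=rod(s);b=a+90 if a+90>0 else a  # jaw azimuth: 86.4 at nose
    # jaws perpendicular to axis; at nose jaw az=86.4; at root axis az 86.4 -> jaw az 176.4 or -3.6: see plan
    j=86.4-(a-YAW) if False else None
    return q,a
E
python3 - <<'E'
from bench import r
from h import *
print(rod(276.08),rod(46.5))
p,R=now(r.get_obs())
q,a=rod(276.08+35);print(q,a,row(p,R,(*q,.196),Rt(86.4)))
E
```

```text
(array([0.57475852, 0.17051589]), -3.6) (array([0.45078024, 0.31809176]), 86.4)
[0.60968945 0.16831822] -3.6 [0.3054, 0.0596, 0.0023, -0.0012, -0.0006, -0.0033]
```

```bash
python3 - <<'E'
s=open("h.py").read()
s=s[:s.index("def tgt")].replace("a=90-np.degrees(t)","a=-90+np.degrees(t)").replace("l=(0,-s);a=90","l=(0,-s);a=-90")
s+='''
def plan(o,ss,z,off=(0,0)):
    p,R=now(o)
    for s in ss:
        q,a=rod(s);print(s,q.round(4),row(p,R,(q[0]+off[0],q[1]+off[1],z),Rt(a+90)))
'''
open("h.py","w").write(s)
from h import *
for s in(311,276,243,200,165,120,86,46.5): print(s,rod(s))
E
```

```text
311 (array([0.60960961, 0.16832324]), -3.6)
276 (array([0.57467868, 0.17052091]), -3.6)
243 (array([0.54174416, 0.17259301]), np.float64(-3.6456261644607566))
200 (array([0.50072028, 0.1843287 ]), np.float64(-28.28281135508616))
165 (array([0.4733967 , 0.20591498]), np.float64(-48.33633418466496))
120 (array([0.45191927, 0.24502735]), np.float64(-74.119434965552))
86 (array([0.44830002, 0.2786697 ]), np.float64(-93.6))
46.5 (array([0.45078024, 0.31809176]), -93.6)
```

>>> {"fn": "send_rows", "kwargs": {"deltas": [[0,0,0.06,0,-0.001,0,-0.003],[0,0.1,0.06,0,-0.001,0,-0.003],[0,0.2,0.06,0,-0.001,0,-0.003],[0,0.25,0.06,0,-0.001,0,-0.003],[0,0.28,0.06,0,-0.001,0,-0.003],[0,0.28,0.06,0,-0.001,0,-0.003],[0,0.28,0.06,0,-0.001,0,-0.003]]}}

```text
clock: 7.93
tcp_pos: [0.6134, 0.1706, 0.196]
orientation: [-0.096, -3.138, -0.0]
contact_force: [-0.7, 0.2, -0.2]
grip_width: 0.035
```

```bash
python3 - <<'E'
from bench import r
from h import *
o=r.get_obs();p,R=now(o);print(p,R[:,1],o["contact_force"])
S=r.grab_frame("side")
u=proj(S,p)[0].astype(int);x0,y0=u[0]-70,u[1]-30
cv2.imwrite("pics/n2.png",cv2.resize(S["pixels"][y0:y0+60,x0:x0+100,::-1],None,fx=8,fy=8,interpolation=2));print(x0,y0)
plan(o,[306,300,290],.196)
print(proj(S,(*rod(276)[0],.2)))
E
```

```text
[0.61335243 0.17057127 0.19598639] [6.08405609e-02 9.98147489e-01 1.26748261e-04] [-0.73326024  0.17903373 -0.19747515]
267 135
306 [0.6046 0.1686] [0.0573, -0.0164, 0.0, 0.0, -0.0007, 0.0006]
300 [0.5986 0.169 ] [0.0973, -0.0163, 0.0001, 0.0, -0.0007, 0.0006]
290 [0.5887 0.1696] [0.164, -0.0162, 0.0002, 0.0, -0.0007, 0.0006]
[[321.15794584 169.95614516]]
```

View pics/n2.png

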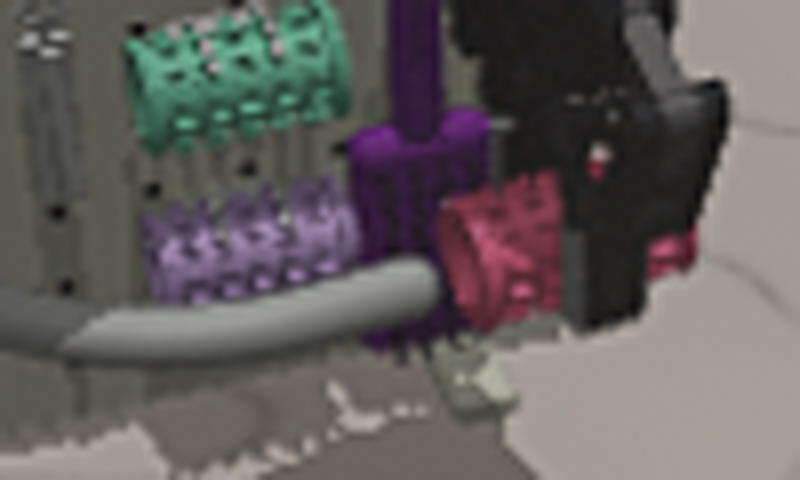

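The roller face is about 0.9 px above the rod's axis line, crop (464,265) against (464,272). That matches the 2.4 mm excess in y, so I correct it and start threading gently.

>>> {"fn": "send_rows", "kwargs": {"deltas": [[0,0,-0.016,0,0,-0.001,0.001],[0,0.03,-0.016,0,0,-0.001,0.001],[0,0.05,-0.016,0,0,-0.001,0.001],[0,0.065,-0.016,0,0,-0.001,0.001],[0,0.08,-0.016,0,0,-0.001,0.001],[0,0.09,-0.016,0,0,-0.001,0.001],[0,0.09,-0.016,0,0,-0.001,0.001]]}}

```text
clock: 8.57
tcp_pos: [0.5989, 0.1691, 0.1957]
orientation: [0.1, 3.14, -0.0]
contact_force: [0.4, 0.5, 0.3]
grip_width: 0.0358
```

```bash
cat > st.py <<'E'
import sys
from bench import r
from h import *
o=r.get_obs();p,R=now(o);print(p,np.degrees(np.arctan2(R[1,1],R[0,1])),R[2,:2],o["contact_force"].round(2),o["moment"].round(3),o["grip_width"])
plan(o,eval(sys.argv[1]),float(sys.argv[2]) if len(sys.argv)>2 else .196)
E
python3 st.py [295,285,276]
```

```text
[0.59888675 0.1691114  0.19571591] 86.3472322808173 [-2.11264193e-05 -7.25331212e-05] [0.43 0.53 0.25] [-0.041  0.005  0.018] 0.035768197247062185
295 [0.5936 0.1693] [0.035, -0.0008, -0.0019, -0.0, 0.0, -0.0003]
285 [0.5837 0.17  ] [0.1017, -0.0008, -0.0019, -0.0, 0.0, -0.0003]
276 [0.5747 0.1705] [0.1617, -0.0009, -0.0019, -0.0, 0.0, -0.0003]
```

>>> {"fn": "send_rows", "kwargs": {"deltas": [[0,0.02,0,0,0,0,0],[0,0.04,0,0,0,0,0],[0,0.06,0,0,0,0,0],[0,0.08,0,0,0,0,0],[0,0.08,0,0,0,0,0]]}}

```text
clock: 8.98
tcp_pos: [0.5866, 0.1698, 0.1956]
orientation: [-0.1, -3.14, 0.0]
contact_force: [0.8, -0.2, -0.3]
grip_width: 0.0354
```

>>> {"fn": "send_rows", "kwargs": {"deltas": [[0,0.02,0,0,0,0,0],[0,0.04,0,0,0,0,0],[0,0.06,0,0,0,0,0],[0,0.08,0,0,0,0,0],[0,0.08,0,0,0,0,0]]}}

```text
clock: 9.4
tcp_pos: [0.5746, 0.1706, 0.1957]
orientation: [-0.1, -3.14, 0.0]
contact_force: [0.1, 0.0, -0.6]
grip_width: 0.0357
```

```bash
python3 st.py [270,262,255]
```

```text
[0.57463949 0.17058034 0.19565969] 86.34481850794839 [ 0.00027529 -0.00010219] [ 0.06  0.03 -0.61] [ 0.003 -0.025 -0.001] 0.0357112615343475
270 [0.5687 0.1709] [0.0397, -0.0004, -0.0023, -0.0, -0.0001, -0.0003]
262 [0.5607 0.1714] [0.093, -0.0005, -0.0022, -0.0, -0.0001, -0.0003]
255 [0.5537 0.1718] [0.1397, -0.0005, -0.0022, -0.0, -0.0001, -0.0003]
```

The first 30 mm threaded with no contact force. The bend leaves only about ±0.5 mm of play for a 60 mm tube, so I locate the rod's exact centre by feel here: lateral first, then vertical.

>>> {"fn": "send_rows", "kwargs": {"deltas": [[0,0,0.01,0,0,0,0],[0,0,0.014,0,0,0,0],[0,0,0.014,0,0,0,0],[0,0,0.014,0,0,0,0]]}}

```text
clock: 9.73
tcp_pos: [0.5755, 0.1727, 0.1957]
orientation: [0.1, 3.14, -0.0]
contact_force: [-0.3, -0.5, -0.5]
grip_width: 0.0354
```

>>> {"fn": "send_rows", "kwargs": {"deltas": [[0,0,0.004,0,0,0,0],[0,0,0.004,0,0,0,0],[0,0,0.004,0,0,0,0]]}}

```text
clock: 9.98
tcp_pos: [0.5756, 0.173, 0.1957]
orientation: [0.101, 3.14, -0.001]
contact_force: [-0.6, -1.0, -0.5]
grip_width: 0.0352
```

>>> {"fn": "send_rows", "kwargs": {"deltas": [[0,0,0.004,0,0,0,0],[0,0,0.004,0,0,0,0],[0,0,0.004,0,0,0,0]]}}

```text
clock: 10.23
tcp_pos: [0.5756, 0.1731, 0.1957]
orientation: [0.101, 3.14, -0.001]
contact_force: [0.3, -2.0, -0.4]
grip_width: 0.0355
```

>>> {"fn": "send_rows", "kwargs": {"deltas": [[0,0,-0.022,0,0,0,0],[0,0,-0.034,0,0,0,0],[0,0,-0.038,0,0,0,0],[0,0,-0.038,0,0,0,0],[0,0,-0.038,0,0,0,0]]}}

```text
clock: 10.65
tcp_pos: [0.5752, 0.1683, 0.1957]
orientation: [0.1, 3.14, 0.0]
contact_force: [0.3, 0.5, -0.6]
grip_width: 0.0357
```

>>> {"fn": "send_rows", "kwargs": {"deltas": [[0,0,-0.004,0,0,0,0],[0,0,-0.004,0,0,0,0],[0,0,-0.004,0,0,0,0]]}}

```text
clock: 10.9
tcp_pos: [0.5751, 0.1676, 0.1957]
orientation: [0.101, 3.14, -0.0]
contact_force: [0.9, -0.6, -0.0]
grip_width: 0.0355
```

>>> {"fn": "send_rows", "kwargs": {"deltas": [[0,0,-0.004,0,0,0,0],[0,0,-0.004,0,0,0,0],[0,0,-0.004,0,0,0,0]]}}

```text
clock: 11.15
tcp_pos: [0.5751, 0.167, 0.1957]
orientation: [0.1, 3.14, -0.0]
contact_force: [-0.3, -0.6, -0.4]
grip_width: 0.0353
```

>>> {"fn": "send_rows", "kwargs": {"deltas": [[0,0,-0.004,0,0,0,0],[0,0,-0.004,0,0,0,0],[0,0,-0.004,0,0,0,0]]}}

```text
clock: 11.4
tcp_pos: [0.5751, 0.167, 0.1957]
orientation: [0.1, 3.14, 0.001]
contact_force: [1.4, 3.1, -1.3]
grip_width: 0.0354
```

>>> {"fn": "send_rows", "kwargs": {"deltas": [[0,0,-0.004,0,0,0,0],[0,0,-0.004,0,0,0,0],[0,0,-0.004,0,0,0,0]]}}

```text
clock: 11.65
tcp_pos: [0.5751, 0.1669, 0.1958]
orientation: [0.099, 3.139, 0.002]
contact_force: [1.4, 4.3, -1.6]
grip_width: 0.0353
```

>>> {"fn": "send_rows", "kwargs": {"deltas": [[0,0,-0.004,0,0,0,0],[0,0,-0.004,0,0,0,0],[0,0,-0.004,0,0,0,0]]}}

```text
clock: 11.9
tcp_pos: [0.575, 0.1669, 0.1958]
orientation: [0.099, 3.139, 0.003]
contact_force: [0.4, 6.5, -1.9]
grip_width: 0.0354
```

The play runs from y=0.1670 to 0.1729, so the rod's centre is at 0.1699, 0.6 mm below my estimate. The small −z component suggests the roller sits about 0.8 mm high. Next I compute the best tube pose along the bend.

```bash
cat >> h.py <<'E'
from scipy.optimize import minimize
OFF=np.array([0,-.0006])
_s=np.arange(0,276,.5);_c=np.array([rod(s)[0] for s in _s])*1e3;_a=np.radians([rod(s)[1] for s in _s])
_n=np.c_[-np.sin(_a),np.cos(_a)];_E=np.r_[_c+8*_n,_c-8*_n]
def tube(s):
    """least-contact tube centre (m), axis az, clearance mm"""
    q,a=rod(s);q=q*1e3
    def f(x):
        b=np.radians(a+x[1]);u=np.array([np.cos(b),np.sin(b)]);v=np.array([-u[1],u[0]])
        c=q+x[0]*np.array([-np.sin(np.radians(a)),np.cos(np.radians(a))])
        d=_E-c;k=abs(d@u)<=30;return abs(d[k]@v).max()
    b=min((minimize(f,[x0,0],method="Nelder-Mead") for x0 in(0,2)),key=lambda m:m.fun)
    return (q+b.x[0]*np.array([-np.sin(np.radians(a)),np.cos(np.radians(a))]))/1e3+OFF,a+b.x[1],11-b.fun
def plan(o,ss,z,off=(0,0)):
    p,R=now(o)
    for s in ss:
        q,a,c=tube(s);print(s,q.round(4),round(a,1),round(c,2),row(p,R,(q[0]+off[0],q[1]+off[1],z),Rt(a+90)))
E
python3 st.py [276,265,258,252,246,240,230,220,200,150,100,86,60,46.5] .195
```

```text
[0.57504055 0.16686775 0.19577345] 86.39673510752533 [-0.00067605  0.00181572] [ 0.38  6.48 -1.93] [ 1.29  -0.179 -0.179] 0.035378283451384836
276 [0.5747 0.1699] -3.6 3.0 [0.0037, 0.0202, 0.0052, 0.0006, 0.0002, -0.0]
265 [0.5637 0.1706] -4.1 2.86 [0.077, 0.0198, 0.0051, 0.0006, 0.0002, 0.0027]
258 [0.5567 0.1715] -4.1 2.47 [0.1237, 0.0228, 0.0051, 0.0006, 0.0002, 0.0026]
252 [0.5507 0.1717] -6.2 2.21 [0.1637, 0.022, 0.0051, 0.0006, 0.0002, 0.0145]
246 [0.5448 0.1726] -7.4 1.84 [0.2037, 0.0252, 0.0051, 0.0006, 0.0002, 0.0209]
240 [0.5389 0.1735] -9.0 1.5 [0.2434, 0.0291, 0.005, 0.0006, 0.0002, 0.0301]
230 [0.5292 0.1756] -12.7 0.98 [0.3084, 0.039, 0.005, 0.0006, 0.0002, 0.0503]
220 [0.5198 0.1783] -17.3 0.64 [0.3721, 0.0531, 0.005, 0.0006, 0.0001, 0.076]
200 [0.5019 0.1859] -28.3 0.52 [0.4946, 0.0961, 0.005, 0.0006, 0.0001, 0.1371]
150 [0.4664 0.2186] -56.9 0.52 [0.7446, 0.2985, 0.0052, 0.0006, -0.0001, 0.2963]
100 [0.4504 0.2642] -84.2 0.94 [0.8699, 0.5956, 0.0056, 0.0006, -0.0002, 0.4475]
86 [0.4493 0.278 ] -89.1 1.66 [0.883, 0.6868, 0.0058, 0.0006, -0.0003, 0.475]
60 [0.45  0.304] -93.6 2.96 [0.8896, 0.8601, 0.0061, 0.0006, -0.0003, 0.4999]
46.5 [0.4508 0.3175] -93.6 3.0 [0.8899, 0.9501, 0.0063, 0.0006, -0.0003, 0.5]
```

>>> {"fn": "send_rows", "kwargs": {"deltas": [[0,0.002,0.02,0.005,0,0,0],[0,0.004,0.031,0.005,0,0,0],[0,0.004,0.031,0.005,0,0,0],[0,0.004,0.031,0.005,0,0,0]]}}

```text
clock: 12.23
tcp_pos: [0.5746, 0.169, 0.1949]
orientation: [0.101, 3.14, -0.002]
contact_force: [0.3, 0.1, 0.2]
grip_width: 0.0354
```

```bash
python3 st.py [270,265,258,252,246,240] .195
```

```text
[0.5746161  0.16903133 0.19486687] 86.30318789964836 [-8.68904406e-05 -1.08483132e-03] [0.34 0.14 0.21] [0.041 0.061 0.007] 0.03535785416524013
270 [0.5687 0.1703] -3.6 2.98 [0.04, 0.006, -0.0009, -0.0003, 0.0, -0.0004]
265 [0.5637 0.1706] -4.1 2.86 [0.0733, 0.0055, -0.0009, -0.0003, 0.0, 0.0021]
258 [0.5567 0.1715] -4.1 2.47 [0.12, 0.0084, -0.0009, -0.0003, 0.0, 0.0021]
252 [0.5507 0.1717] -6.2 2.21 [0.16, 0.0075, -0.0009, -0.0003, 0.0, 0.014]
246 [0.5448 0.1726] -7.4 1.84 [0.2, 0.0107, -0.0009, -0.0003, 0.0, 0.0203]
240 [0.5389 0.1735] -9.0 1.5 [0.2397, 0.0145, -0.0009, -0.0003, 0.0, 0.0296]
```

>>> {"fn": "send_rows", "kwargs": {"deltas": [[0,0.02,0.006,-0.001,0,0,0],[0,0.04,0.006,-0.001,0,0,0],[0,0.073,0.006,-0.001,0,0,0.002],[0,0.1,0.007,-0.001,0,0,0.003],[0,0.12,0.008,-0.001,0,0,0.005],[0,0.14,0.008,-0.001,0,0,0.009],[0,0.16,0.008,-0.001,0,0,0.013],[0,0.18,0.009,-0.001,0,0,0.017],[0,0.2,0.011,-0.001,0,0,0.02],[0,0.2,0.011,-0.001,0,0,0.02]]}}

```text
clock: 13.07
tcp_pos: [0.5442, 0.1735, 0.195]
orientation: [-0.2, -3.135, 0.0]
contact_force: [-0.5, 0.5, -0.7]
grip_width: 0.0352
```

```bash
python3 st.py [240,235,230,225,220] .195
```

```text
[0.54418365 0.17354101 0.19502971] 82.70875819204787 [ 0.00022004 -0.00017284] [-0.52  0.49 -0.7 ] [-0.012  0.007 -0.002] 0.03517043010157156
240 [0.5389 0.1735] -9.0 1.5 [0.0351, -0.0046, 0.0002, -0.0001, -0.0001, 0.0096]
235 [0.534  0.1745] -10.8 1.2 [0.0679, -0.0022, 0.0002, -0.0001, -0.0001, 0.0194]
230 [0.5292 0.1756] -12.7 0.98 [0.1005, 0.001, 0.0002, -0.0001, -0.0001, 0.0298]
225 [0.5245 0.1769] -15.0 0.77 [0.1329, 0.0055, 0.0002, -0.0001, -0.0001, 0.0427]
220 [0.5198 0.1783] -17.3 0.64 [0.165, 0.0111, 0.0002, -0.0001, -0.0001, 0.0555]
```

>>> {"fn": "send_rows", "kwargs": {"deltas": [[0,0.018,-0.004,0,0,0,0.005],[0,0.035,-0.004,0,0,0,0.01],[0,0.052,-0.003,0,0,0,0.0145],[0,0.068,-0.002,0,0,0,0.0195],[0,0.084,0,0,0,0,0.0245],[0,0.1,0.001,0,0,0,0.03],[0,0.1,0.001,0,0,0,0.03]]}}

```text
clock: 13.65
tcp_pos: [0.5294, 0.1756, 0.195]
orientation: [-0.348, -3.122, 0.0]
contact_force: [-0.8, -0.5, -0.5]
grip_width: 0.0352
```

```bash
python3 st.py [225,220,215,210,205] .195
```

```text
[0.52943137 0.17558841 0.1950089 ] 77.2759658300116 [ 0.00014784 -0.00022268] [-0.8  -0.49 -0.54] [-0.016 -0.115 -0.006] 0.035213074814776216
225 [0.5245 0.1769] -15.0 0.77 [0.0339, 0.0012, 0.0001, -0.0001, -0.0, 0.0125]
220 [0.5198 0.1783] -17.3 0.64 [0.0664, 0.0037, 0.0001, -0.0001, -0.0, 0.0254]
215 [0.5152 0.1799] -19.8 0.55 [0.0987, 0.0075, 0.0001, -0.0001, -0.0, 0.0394]
210 [0.5107 0.1817] -22.6 0.52 [0.1308, 0.0124, 0.0001, -0.0001, -0.0, 0.0546]
205 [0.5062 0.1837] -25.4 0.52 [0.1627, 0.0188, 0.0001, -0.0001, -0.0, 0.0705]
```

>>> {"fn": "send_rows", "kwargs": {"deltas": [[0,0.017,0,0,0,0,0.006],[0,0.034,0.001,0,0,0,0.0125],[0,0.05,0.002,0,0,0,0.019],[0,0.066,0.004,0,0,0,0.0255],[0,0.066,0.004,0,0,0,0.0255]]}}

```text
clock: 14.07
tcp_pos: [0.5199, 0.1784, 0.195]
orientation: [-0.473, -3.106, 0.0]
contact_force: [-0.0, -0.4, -0.8]
grip_width: 0.0351
```

```bash
python3 st.py [215,210,205,200] .195
```

```text
[0.5198978  0.17842635 0.19498582] 72.67735218457372 [ 0.00014071 -0.00024057] [-0.02 -0.38 -0.77] [ 0.024 -0.049  0.042] 0.03507310427915775
215 [0.5152 0.1799] -19.8 0.55 [0.0327, 0.0004, -0.0001, -0.0001, -0.0, 0.0139]
210 [0.5107 0.1817] -22.6 0.52 [0.0651, 0.0028, -0.0001, -0.0001, -0.0, 0.0291]
205 [0.5062 0.1837] -25.4 0.52 [0.0974, 0.0065, -0.0001, -0.0001, -0.0, 0.045]
200 [0.5019 0.1859] -28.3 0.52 [0.1294, 0.0119, -0.0001, -0.0001, -0.0, 0.0609]
```

>>> {"fn": "send_rows", "kwargs": {"deltas": [[0,0.016,0,0,0,0,0.007],[0,0.033,0.0005,0,0,0,0.014],[0,0.049,0.0015,0,0,0,0.0215],[0,0.065,0.003,0,0,0,0.029],[0,0.065,0.003,0,0,0,0.029]]}}

```text
clock: 14.48
tcp_pos: [0.5107, 0.1818, 0.195]
orientation: [-0.614, -3.081, 0.0]
contact_force: [-1.1, 0.9, -0.3]
grip_width: 0.0356
```

```bash
python3 st.py [205,200,195,190] .195
```

```text
[0.51073724 0.18175419 0.19498669] 67.44393642897127 [ 0.00011674 -0.00024322] [-1.07  0.87 -0.29] [ 0.02  -0.007  0.05 ] 0.03560279942224155
205 [0.5062 0.1837] -25.4 0.52 [0.0327, 0.0006, -0.0001, -0.0001, -0.0, 0.0159]
200 [0.5019 0.1859] -28.3 0.52 [0.0651, 0.003, -0.0001, -0.0001, -0.0, 0.0318]
195 [0.4977 0.1883] -31.1 0.52 [0.0973, 0.0071, -0.0001, -0.0001, -0.0, 0.0477]
190 [0.4936 0.191 ] -34.0 0.52 [0.1293, 0.0127, -0.0001, -0.0001, -0.0, 0.0636]
```

>>> {"fn": "send_rows", "kwargs": {"deltas": [[0,0.0165,0,0,0,0,0.008],[0,0.033,0.0006,0,0,0,0.016],[0,0.049,0.0017,0,0,0,0.024],[0,0.065,0.003,0,0,0,0.032],[0,0.065,0.003,0,0,0,0.032]]}}

```text
clock: 14.9
tcp_pos: [0.5021, 0.1859, 0.195]
orientation: [-0.767, -3.046, 0.0]
contact_force: [-0.0, 0.2, -0.5]
grip_width: 0.0355
```

```bash
python3 st.py [195,190,180] .195
```

```text
[0.50206607 0.18586444 0.1950024 ] 61.73931483814381 [-7.74673603e-06 -2.05675684e-04] [-0.03  0.21 -0.47] [-0.04   0.014 -0.023] 0.03547805683450966
195 [0.4977 0.1883] -31.1 0.52 [0.0336, 0.0006, 0.0, -0.0001, 0.0, 0.016]
190 [0.4936 0.191 ] -34.0 0.52 [0.0661, 0.003, 0.0, -0.0001, 0.0, 0.032]
180 [0.4858 0.1968] -39.7 0.52 [0.1303, 0.0128, 0.0, -0.0001, 0.0, 0.0638]
```

>>> {"fn": "send_rows", "kwargs": {"deltas": [[0,0.0165,0,0,0,0,0.008],[0,0.033,0.0006,0,0,0,0.016],[0,0.049,0.0017,0,0,0,0.024],[0,0.066,0.003,0,0,0,0.032],[0,0.066,0.003,0,0,0,0.032]]}}

```text
clock: 15.32
tcp_pos: [0.4937, 0.191, 0.195]
orientation: [0.918, 3.004, -0.0]
contact_force: [-0.2, -0.2, -0.2]
grip_width: 0.0357
```

```bash
python3 st.py [185,180,175,170] .195
```

```text
[0.49368593 0.19095035 0.19502132] 56.02188804072213 [-0.00013102 -0.0001086 ] [-0.22 -0.18 -0.16] [ 0.024  0.03  -0.011] 0.03568712841644567
185 [0.4896 0.1938] -36.9 0.52 [0.0332, 0.0004, 0.0001, -0.0, 0.0, 0.0161]
180 [0.4858 0.1968] -39.7 0.52 [0.0657, 0.0028, 0.0001, -0.0, 0.0, 0.032]
175 [0.4821 0.2   ] -42.6 0.52 [0.0979, 0.0069, 0.0001, -0.0, 0.0, 0.0479]
170 [0.4786 0.2034] -45.5 0.52 [0.1299, 0.0126, 0.0001, -0.0, 0.0, 0.0639]
```

Tracking is accurate with no contact, so I take 20 mm steps.

>>> {"fn": "send_rows", "kwargs": {"deltas": [[0,0.0165,0,0,0,0,0.008],[0,0.033,0.0006,0,0,0,0.016],[0,0.049,0.0015,0,0,0,0.024],[0,0.066,0.003,0,0,0,0.032],[0,0.082,0.005,0,0,0,0.04],[0,0.098,0.007,0,0,0,0.048],[0,0.114,0.0095,0,0,0,0.056],[0,0.13,0.0126,0,0,0,0.064],[0,0.13,0.0126,0,0,0,0.064]]}}

```text
clock: 16.07
tcp_pos: [0.4787, 0.2034, 0.1951]
orientation: [1.214, 2.897, -0.0]
contact_force: [-0.4, 0.1, 0.3]
grip_width: 0.0356
```

```bash
python3 st.py [165,160,155,150] .195
```

```text
[0.47874766 0.20341366 0.19505413] 44.52761004990702 [-2.70767453e-04  3.94579009e-05] [-0.41  0.09  0.31] [0.022 0.009 0.015] 0.035648985585581376
165 [0.4753 0.207 ] -48.3 0.52 [0.0332, -0.0, 0.0004, 0.0, 0.0001, 0.0159]
160 [0.4721 0.2107] -51.2 0.52 [0.0656, 0.0024, 0.0003, 0.0, 0.0001, 0.0318]
155 [0.4691 0.2146] -54.1 0.52 [0.0979, 0.0065, 0.0003, 0.0, 0.0001, 0.0477]
150 [0.4664 0.2186] -56.9 0.52 [0.1299, 0.0121, 0.0003, 0.0, 0.0001, 0.0637]
```

>>> {"fn": "send_rows", "kwargs": {"deltas": [[0,0.0165,0,0,0,0,0.008],[0,0.033,0.0002,0,0,0,0.016],[0,0.049,0.001,0,0,0,0.024],[0,0.066,0.0024,0,0,0,0.032],[0,0.082,0.0045,0,0,0,0.04],[0,0.098,0.0065,0,0,0,0.048],[0,0.114,0.009,0,0,0,0.056],[0,0.13,0.0121,0,0,0,0.064],[0,0.13,0.0121,0,0,0,0.064]]}}

```text
clock: 16.82
tcp_pos: [0.4665, 0.2186, 0.1951]
orientation: [1.498, 2.761, -0.0]
contact_force: [-0.2, 0.2, -0.0]
grip_width: 0.0353
```

```bash
python3 st.py [145,140,135,130] .195
```

```text
[0.46646952 0.21858805 0.19506336] 33.02845713275823 [-0.00033432  0.00014341] [-0.22  0.19 -0.04] [ 0.014 -0.016  0.042] 0.03532224599571778
145 [0.4638 0.2227] -59.8 0.52 [0.0328, 0.0003, 0.0004, 0.0, 0.0001, 0.0157]
140 [0.4615 0.227 ] -62.7 0.52 [0.0652, 0.0027, 0.0004, 0.0001, 0.0001, 0.0316]
135 [0.4593 0.2314] -65.5 0.52 [0.0974, 0.0067, 0.0004, 0.0001, 0.0001, 0.0475]
130 [0.4574 0.2359] -68.4 0.52 [0.1294, 0.0123, 0.0004, 0.0001, 0.0001, 0.0634]
```

>>> {"fn": "send_rows", "kwargs": {"deltas": [[0,0.0165,0,0,0,0,0.008],[0,0.033,0.0003,0,0,0,0.016],[0,0.049,0.0012,0,0,0,0.024],[0,0.065,0.0026,0,0,0,0.032],[0,0.081,0.0045,0,0,0,0.04],[0,0.097,0.0067,0,0,0,0.0475],[0,0.113,0.0092,0,0,0,0.0555],[0,0.129,0.0122,0,0,0,0.0635],[0,0.129,0.0122,0,0,0,0.0635]]}}

```text
clock: 17.57
tcp_pos: [0.4575, 0.2358, 0.195]
orientation: [1.765, 2.598, -0.0]
contact_force: [-0.7, -0.1, -0.3]
grip_width: 0.0352
```

```bash
python3 st.py [125,120,115,110] .195
```

```text
[0.45750283 0.235823   0.19504564] 21.61420751249399 [-0.00032741  0.00019369] [-0.68 -0.07 -0.3 ] [ 0.023 -0.06  -0.002] 0.03520201393014651
125 [0.4558 0.2405] -71.3 0.52 [0.033, 0.0005, 0.0003, 0.0001, 0.0001, 0.0159]
120 [0.4543 0.2451] -74.1 0.52 [0.0654, 0.003, 0.0003, 0.0001, 0.0001, 0.0319]
115 [0.4531 0.2498] -76.9 0.55 [0.0977, 0.0068, 0.0003, 0.0001, 0.0001, 0.0471]
110 [0.452  0.2546] -79.4 0.62 [0.1298, 0.012, 0.0003, 0.0001, 0.0001, 0.0614]
```

>>> {"fn": "send_rows", "kwargs": {"deltas": [[0,0.0165,0,0,0,0,0.008],[0,0.033,0.0005,0,0,0,0.016],[0,0.049,0.0016,0,0,0,0.024],[0,0.0655,0.003,0,0,0,0.032],[0,0.082,0.0048,0,0,0,0.0395],[0,0.098,0.0068,0,0,0,0.047],[0,0.114,0.0093,0,0,0,0.0543],[0,0.13,0.012,0,0,0,0.0614],[0,0.13,0.012,0,0,0,0.0614]]}}

```text
clock: 18.32
tcp_pos: [0.4518, 0.255, 0.195]
orientation: [2.01, 2.414, -0.0]
contact_force: [-0.1, 0.6, -0.2]
grip_width: 0.0357
```

```bash
python3 st.py [105,100,95,90,85] .195
```

```text
[0.45183623 0.25497708 0.19498127] 10.454232994854127 [-0.00024756  0.00018526] [-0.1   0.65 -0.16] [0.021 0.003 0.016] 0.03571900528695182
105 [0.4512 0.2594] -81.9 0.73 [0.0298, 0.0009, -0.0001, 0.0001, 0.0001, 0.0131]
100 [0.4504 0.2642] -84.2 0.94 [0.0624, 0.0019, -0.0001, 0.0001, 0.0001, 0.0256]
95 [0.4499 0.2691] -86.1 1.16 [0.0951, 0.0044, -0.0001, 0.0001, 0.0001, 0.0363]
90 [0.4496 0.274 ] -87.6 1.38 [0.1277, 0.0081, -0.0002, 0.0001, 0.0001, 0.045]
85 [0.4493 0.279 ] -89.4 1.72 [0.1606, 0.0124, -0.0002, 0.0001, 0.0001, 0.0547]
```

>>> {"fn": "send_rows", "kwargs": {"deltas": [[0,0.015,0.0003,0,0,0,0.0065],[0,0.03,0.0009,0,0,0,0.013],[0,0.046,0.0013,0,0,0,0.0195],[0,0.062,0.0019,0,0,0,0.0256],[0,0.078,0.003,0,0,0,0.031],[0,0.095,0.0044,0,0,0,0.036],[0,0.111,0.006,0,0,0,0.041],[0,0.128,0.008,0,0,0,0.045],[0,0.144,0.01,0,0,0,0.05],[0,0.16,0.0124,0,0,0,0.0547],[0,0.16,0.0124,0,0,0,0.0547]]}}

```text
clock: 19.23
tcp_pos: [0.4494, 0.279, 0.195]
orientation: [2.209, 2.233, 0.0]
contact_force: [0.7, 0.2, -0.7]
grip_width: 0.0352
```

```bash
python3 st.py [80,75,70,65,60,55,50] .195
```

```text
[0.44935202 0.27895171 0.19499047] 0.6091446264497578 [-0.00022211  0.00028297] [ 0.68  0.25 -0.7 ] [0.022 0.022 0.002] 0.035241989486370744
80 [0.4492 0.284 ] -90.7 2.04 [0.0338, -0.0006, -0.0001, 0.0001, 0.0001, 0.0074]
75 [0.4493 0.289 ] -91.8 2.34 [0.0672, 0.0001, -0.0001, 0.0001, 0.0001, 0.0135]
70 [0.4494 0.294 ] -92.6 2.6 [0.1005, 0.0015, -0.0001, 0.0001, 0.0001, 0.0179]
65 [0.4498 0.299 ] -93.6 2.8 [0.1337, 0.0045, -0.0001, 0.0001, 0.0001, 0.0232]
60 [0.45  0.304] -93.6 2.96 [0.167, 0.0059, -0.0001, 0.0001, 0.0001, 0.0234]
55 [0.4502 0.309 ] -93.6 3.0 [0.2003, 0.0081, -0.0001, 0.0001, 0.0001, 0.0234]
50 [0.4506 0.314 ] -93.6 3.0 [0.2335, 0.0105, -0.0001, 0.0001, 0.0001, 0.0234]
```

>>> {"fn": "send_rows", "kwargs": {"deltas": [[0,0.017,-0.0003,0,0,0,0.004],[0,0.034,-0.0005,0,0,0,0.0075],[0,0.05,0,0,0,0,0.0105],[0,0.067,0,0,0,0,0.0135],[0,0.084,0.001,0,0,0,0.016],[0,0.1,0.0015,0,0,0,0.018],[0,0.117,0.003,0,0,0,0.021],[0,0.134,0.0045,0,0,0,0.0232],[0,0.15,0.005,0,0,0,0.0234],[0,0.167,0.006,0,0,0,0.0234],[0,0.184,0.007,0,0,0,0.0234],[0,0.2,0.008,0,0,0,0.0234],[0,0.2,0.008,0,0,0,0.0234]]}}

```text
clock: 20.32
tcp_pos: [0.4503, 0.309, 0.195]
orientation: [2.289, 2.152, 0.0]
contact_force: [0.6, 0.4, -0.6]
grip_width: 0.0355
```

>>> {"fn": "send_rows", "kwargs": {"deltas": [[0,0,0.014,0,0,0,0],[0,0,0.02,0,0,0,0],[0,0,0.02,0,0,0,0],[0,0,0.02,0,0,0,0]]}}

```text
clock: 20.65
tcp_pos: [0.453, 0.3081, 0.195]
orientation: [-2.29, -2.151, 0.001]
contact_force: [-1.9, 0.1, 0.9]
grip_width: 0.0351
```

>>> {"fn": "send_rows", "kwargs": {"deltas": [[0,0,0.006,0,0,0,0],[0,0,0.006,0,0,0,0],[0,0,0.006,0,0,0,0]]}}

```text
clock: 20.9
tcp_pos: [0.453, 0.3081, 0.1949]
orientation: [-2.288, -2.15, 0.003]
contact_force: [-6.0, -0.1, 4.5]
grip_width: 0.0354
```

>>> {"fn": "send_rows", "kwargs": {"deltas": [[0,0,-0.026,0,0,0,0],[0,0,-0.046,0,0,0,0],[0,0,-0.046,0,0,0,0],[0,0,-0.046,0,0,0,0]]}}

```text
clock: 21.23
tcp_pos: [0.4475, 0.3084, 0.1952]
orientation: [2.289, 2.151, 0.001]
contact_force: [0.7, 0.7, 0.0]
grip_width: 0.0354
```

>>> {"fn": "send_rows", "kwargs": {"deltas": [[0,0,-0.006,0,0,0,0],[0,0,-0.006,0,0,0,0],[0,0,-0.006,0,0,0,0]]}}

```text
clock: 21.48
tcp_pos: [0.4473, 0.3085, 0.1953]
orientation: [2.289, 2.15, 0.002]
contact_force: [3.8, -0.8, -0.4]
grip_width: 0.0353
```

>>> {"fn": "send_rows", "kwargs": {"deltas": [[0,0,0.026,-0.004,0,0,0],[0,0,0.026,-0.004,0,0,0],[0,0,0.026,-0.004,0,0,0],[0,0,0.026,-0.004,0,0,0]]}}

```text
clock: 21.82
tcp_pos: [0.4499, 0.3083, 0.1954]
orientation: [-2.29, -2.151, 0.001]
contact_force: [-0.5, -0.2, -0.8]
grip_width: 0.0356
```

```bash
python3 st.py [52,50,48,46.5] .1956
```

```text
[0.44992151 0.30832234 0.19539225] -3.571808384881441 [-0.00054671 -0.00059031] [-0.52 -0.18 -0.82] [-0.002  0.003  0.025] 0.03556026891383291
52 [0.4504 0.312 ] -93.6 3.0 [0.0247, 0.0019, -0.0014, -0.0002, 0.0002, 0.0002]
50 [0.4506 0.314 ] -93.6 3.0 [0.038, 0.0019, -0.0014, -0.0002, 0.0002, 0.0002]
48 [0.4507 0.316 ] -93.6 3.0 [0.0514, 0.0019, -0.0014, -0.0002, 0.0002, 0.0002]
46.5 [0.4508 0.3175] -93.6 3.0 [0.0614, 0.0019, -0.0014, -0.0002, 0.0002, 0.0002]
```

>>> {"fn": "send_rows", "kwargs": {"deltas": [[0,0.012,0.002,-0.001,0,0,0],[0,0.025,0.002,-0.001,0,0,0],[0,0.038,0.002,-0.001,0,0,0],[0,0.038,0.002,-0.001,0,0,0]]}}

```text
clock: 22.15
tcp_pos: [0.4508, 0.3147, 0.1957]
orientation: [2.289, 2.152, 0.0]
contact_force: [0.4, -0.3, 0.4]
grip_width: 0.0352
```

>>> {"fn": "send_rows", "kwargs": {"deltas": [[0,0.006,0,0,0,0,0],[0,0.006,0,0,0,0,0],[0,0.006,0,0,0,0,0]]}}

```text
clock: 22.4
tcp_pos: [0.451, 0.3149, 0.1958]
orientation: [2.289, 2.151, 0.0]
contact_force: [-0.7, 0.1, -0.9]
grip_width: 0.0355
```

>>> {"fn": "send_rows", "kwargs": {"deltas": [[0,0.006,0,0,0,0,0],[0,0.006,0,0,0,0,0],[0,0.006,0,0,0,0,0]]}}

```text
clock: 22.65
tcp_pos: [0.4511, 0.3158, 0.1958]
orientation: [2.289, 2.151, 0.0]
contact_force: [-0.0, -0.2, 0.1]
grip_width: 0.0352
```

>>> {"fn": "send_rows", "kwargs": {"deltas": [[0,0.006,-0.002,0,0,0,0],[0,0.006,-0.002,0,0,0,0],[0,0.006,-0.002,0,0,0,0]]}}

```text
clock: 22.9
tcp_pos: [0.4508, 0.3168, 0.1958]
orientation: [2.289, 2.151, 0.0]
contact_force: [-0.2, 0.0, -0.7]
grip_width: 0.0352
```

>>> {"fn": "send_rows", "kwargs": {"deltas": [[0,0.004,0,0,0,0,0],[0,0.004,0,0,0,0,0],[0,0.004,0,0,0,0,0]]}}

```text
clock: 23.15
tcp_pos: [0.4509, 0.3172, 0.1958]
orientation: [2.29, 2.151, -0.0]
contact_force: [-0.6, -1.0, 0.8]
grip_width: 0.0351
```

>>> {"fn": "send_rows", "kwargs": {"deltas": [[0,0.003,0,0,0,0,0],[0,0.003,0,0,0,0,0],[0,0.003,0,0,0,0,0]]}}

```text
clock: 23.4
tcp_pos: [0.4509, 0.3174, 0.1957]
orientation: [2.29, 2.15, -0.001]
contact_force: [-0.7, -2.0, 0.8]
grip_width: 0.0351
```

Contact with the cone begins at y≈0.317, as expected for the seat. I increase the push in small steps.

>>> {"fn": "send_rows", "kwargs": {"deltas": [[0,0.003,0,0,0,0,0],[0,0.003,0,0,0,0,0],[0,0.003,0,0,0,0,0]]}}

```text
clock: 23.65
tcp_pos: [0.451, 0.3177, 0.1957]
orientation: [2.29, 2.15, -0.001]
contact_force: [-0.4, -3.2, 0.0]
grip_width: 0.0356
```

>>> {"fn": "send_rows", "kwargs": {"deltas": [[0,0.002,0,0,0,0,0],[0,0.002,0,0,0,0,0],[0,0.002,0,0,0,0,0],[0,0.002,0,0,0,0,0]]}}

```text
clock: 23.98
tcp_pos: [0.4509, 0.3178, 0.1957]
orientation: [2.29, 2.15, -0.001]
contact_force: [-0.0, -4.8, 1.0]
grip_width: 0.0358
```

>>> {"fn": "send_rows", "kwargs": {"deltas": [[0,0.0005,0,0,0,0,0],[0,0.0005,0,0,0,0,0],[0,0.0005,0,0,0,0,0],[0,0.0005,0,0,0,0,0],[0,0.0005,0,0,0,0,0],[0,0.0005,0,0,0,0,0],[0,0.0005,0,0,0,0,0],[0,0.0005,0,0,0,0,0]]}}

```text
clock: 24.65
tcp_pos: [0.451, 0.3178, 0.1957]
orientation: [2.29, 2.15, -0.001]
contact_force: [-0.3, -5.6, 1.9]
grip_width: 0.0353
```

>>> {"fn": "send_rows", "kwargs": {"deltas": [[0,0,0,0,0,0,0],[0,0,0,0,0,0,0],[0,0,0,0,0,0,0],[0,0,0,0,0,0,0]]}}

```text
clock: 24.98
tcp_pos: [0.4509, 0.3178, 0.1957]
orientation: [2.29, 2.15, -0.001]
contact_force: [0.4, -6.2, 1.2]
grip_width: 0.0354
```

The push held at about 5 to 6 N for over half a second, at the expected seat position. I now release with a small opening and lift straight up.

>>> {"fn": "send_rows", "kwargs": {"deltas": [[0.46,0,0,0,0,0,0],[0.5,0,0,0,0,0,0],[0.55,0,0,0,0,0,0],[0.6,0,0,0,0,0,0],[0.6,0,0,0,0,0,0],[0.6,0,0,0,0,0,0],[0.6,0,0,0,0,0,0]]}}

```text
clock: 25.57
tcp_pos: [0.4509, 0.3187, 0.1958]
orientation: [2.289, 2.151, 0.0]
contact_force: [-0.5, 0.5, 0.3]
grip_width: 0.0509
```

```bash
python3 st.py [] ; python3 - <<'E'
from bench import r
from h import *
S=r.grab_frame("side");T=r.grab_frame("top")
x,y=proj(S,(.451,.318,.2))[0].astype(int)
A=cv2.resize(S["pixels"][y-50:y+50,x-60:x+60,::-1],(600,500),interpolation=2);cv2.imwrite("pics/e1.png",A)
E
```

```text
[0.45094353 0.31872296 0.19579751] -3.5713227317961116 [-3.61189540e-05  3.35056755e-04] [-0.49  0.52  0.3 ] [ 0.008 -0.024 -0.039] 0.0508642289678827
```

View pics/e1.png

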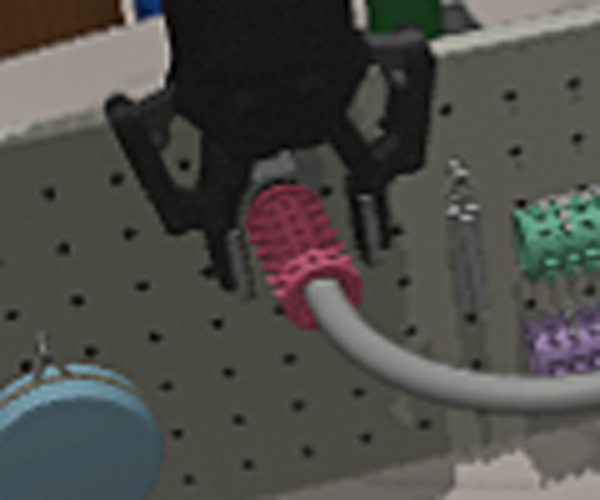

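The roller (crop about (305,255)) sits at the rod's root with the fingers clear on both sides. I lift away.

>>> {"fn": "send_rows", "kwargs": {"deltas": [[0.6,0,0,-0.05,0,0,0],[0.6,0,0,-0.12,0,0,0],[0.6,0,0,-0.25,0,0,0],[0.6,0,0,-0.45,0,0,0],[0.6,0,0,-0.7,0,0,0],[0.6,0,0,-0.9,0,0,0],[0.6,0,0,-0.9,0,0,0],[0.6,0,0,-0.9,0,0,0]]}}

```text
clock: 26.33
tcp_pos: [0.452, 0.319, 0.3333]
orientation: [-2.289, -2.15, -0.007]
contact_force: [0.0, 0.2, -0.7]
grip_width: 0.0512
```

>>> {"fn": "send_rows", "kwargs": {"deltas": [[0.6,-0.2,0,0,0,0,0],[0.6,-0.4,0,0,0,0,0],[0.6,-0.6,0,0,0,0,0],[0.6,-0.8,0,0,0,0,0],[0.6,-0.8,0,0,0,0,0],[0.6,-0.8,0,0,0,0,0],[0.6,-0.8,0,0,0,0,0]]}}

```text
clock: 26.92
tcp_pos: [0.4429, 0.1993, 0.3304]
orientation: [-2.289, -2.151, 0.001]
contact_force: [-0.3, -0.4, 0.1]
grip_width: 0.0513
```

```bash
python3 - <<'E'
from bench import r
from h import *
S=r.grab_frame("side");T=r.grab_frame("top");o=r.get_obs();print(o["tcp_pos"],o["contact_force"])
x,y=proj(S,(.451,.318,.2))[0].astype(int);print(x,y)
m=pink(S,(x-40,y-40,x+40,y+40));q=np.argwhere(m)[:,::-1];print(len(q),q.min(0),q.max(0))
for s in(16.5,76.5):
    c=np.array([*rod(s)[0],.1975]);a=np.linspace(0,6.28,40);u=np.array([np.cos(np.radians(-3.6)),np.sin(np.radians(-3.6)),0])
    w=proj(S,[c+.018*(np.cos(t)*u+np.sin(t)*np.array([0,0,1])) for t in a]);print("pred ring",s,w.min(0),w.max(0))
cv2.imwrite("pics/e2.png",cv2.resize(S["pixels"][y-30:y+30,x-40:x+40,::-1],(800,600),interpolation=2))
E
```

```text
[0.44309969 0.1999924  0.33051784] [-0.37155157  0.38684961 -0.77194286]
240 148
336 [229 135] [251 163]
pred ring 16.5 [228.30482039 134.95457512] [244.06642418 148.74867602]
pred ring 76.5 [235.96546386 150.4347545 ] [252.19890196 164.40371591]
```

View pics/e2.png

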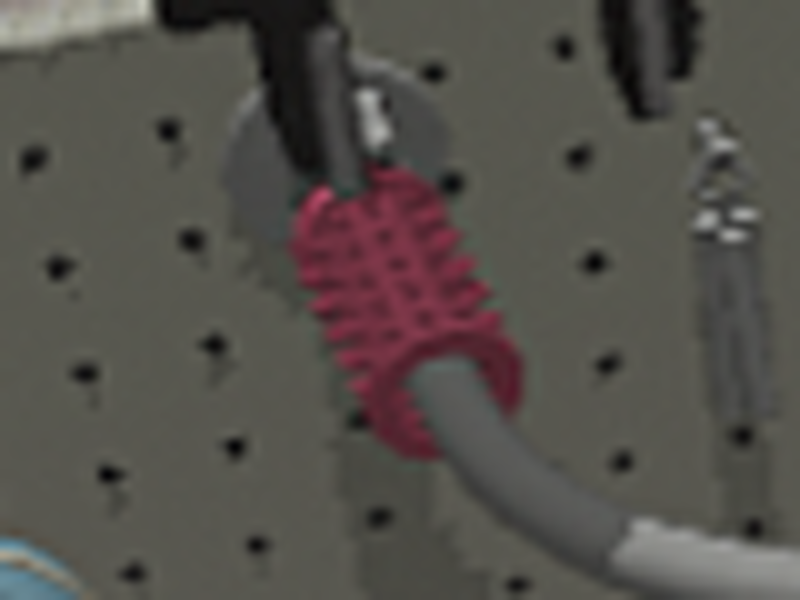

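The outline lies within about 1 px of the predicted home position and the roller hangs on the rod against the cone. I hand in.

```bash
python3 -c "
from bench import r
print(r.hand_in())"
```

```text
the job is handed in; nothing more can be done
None
```

The pink roller is on the chrome rod against the rubber cone, the gripper has let go, and I handed the job in at about 27 s of the 72 s allowed. No verdict was reported.

- **Threading:** I gripped the roller at 25 N and threaded it over the nose. I felt for the rod's centre on both straights, then turned the roller round the bend. The force read there stayed within the sensor's noise of about 1.5 N; the readings were taken only at the end of each move.
- **Seating:** I pressed it onto the cone at about 5 to 6 N and held for over half a second. The last reading before release was 6.2 N, slightly over the 4 to 6 N range but within the noise. The highest reading was about 7.5 N, while feeling for the centre at the root, against the 12 N cracking limit.
- **Final checks:** After lifting clear, the last side picture showed the roller's outline within about 1 px (roughly 2 mm) of its predicted home position. The gripper was about 12 cm away and 13 cm higher, touching nothing.
- **Not checked:** The roller now hangs on the rod within its bore clearance, and I did not measure its seat position beyond that picture. I did not take a last picture of the other loose items; no move went near them.

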